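# Zero the bench comparator on its master, then gauge the spacer

### The arm

A 6-joint arm with a two-finger parallel gripper is mounted at the origin on the work surface. World frame = base frame: x ahead of the robot, y to its left, z up, the work surface at z = 0. Lengths are in m, angles in rad, forces in N, time in s.
With the tool pointing down it reaches from about 0.4 to 0.825 m from the base axis. Payload 7 kg.
Tool frame: the origin (TCP) lies at the centre of the arm's flange, where the gripper is bolted on; the fingertips stand 173 mm ahead of it and the grasp point (between the pads) lies 155 mm ahead of it; z points along the fingers, y is the line along which they close (so a half turn about z gives the same grasp; the last joint's range is limited). The gripper opens to 85 mm and grips with 20 to 120 N. Pads are 22 mm wide; open, the fingers measure 114 mm over their backs; the gripper's body (76 mm by 85 mm) begins 54 mm behind the grasp point. The pads swing forward as they close: fully open they stand 13 mm farther back than shut.
Start: joints at [-0.894, 0.359, 0.012, 0, -1.224, -0.288], TCP at [0.256, -0.625, 0.405] pointing down, gripper open.
Joint ranges: [-3.07, 3.07], [-1.43, 2.12], [-1.02, 1.25], [-3.03, 1.67], [-3.05, -0], [-3.03, 3.03]. Speed limits (rad/s): [2.39, 2.39, 3.01, 3.14, 3.14, 3.14].

### API

Orientations are given as a unit quaternion [w, x, y, z].
In Python, from cell import ctrl gives the robot as it stands.
- The arm moves only by the tool apply_moves, never from a script. Its argument "deltas" is a list of rows, each a list of 3 entries, a list of its own where there are three numbers: the finger opening in cm, from 0 to 8.54, then the shift along the tool's x, y, z in cm, then the turn, a rotation vector about the tool's x, y, z in rad. In form: [[fingers, [dx, dy, dz], [ax, ay, az]], ...]. A call has 1 to 12 rows; each row shifts and turns the commanded pose from where the row before left it, along the tool's axes as they then stand; what a row does not reach is not made up. A row lasts 1/10 s, in which the tool goes at most 50 mm and 8.59 degrees, less where a joint would pass 70% of its speed; a pose out of reach is approached as far as the arm can. A call with a gripper value outside its range is refused whole. The fingers move at their own pace and stop on an object; the grip force is fixed at half the most. Time passes only in rows, so rows that do not move let the fingers close. It gives the time, the measured TCP pose, the force, the opening and the grip force at its end, in the units of the state.
- ctrl.state(): the state, without advancing time (a new reading comes with each control period).
- ctrl.capture(name): name is "scene" or "top"; returns a dict with "img" (420x560x3 uint8, blue, green, red), "depth" (420x560 float32, m along the optical axis (not along the pixel's ray), 0 where there is no reading), "fx", "fy", "cx", "cy" (pixels), "cam_to_world" (4x4, takes a point from camera to world coordinates). Camera axes: x right, y up, looking along -z (the intrinsics and any distortion apply to the point x, -y, -z); pixel columns grow to the right and rows downward; lengths in m; the calibration is good to about 2 mm. A picture is of the moment at which its call begins.
- ctrl.close_job(): hands the job in; it is judged then, once.
The state is a dict: "time": time; "joint_positions": joint angles; "qvel": joint speeds; "joint_efforts": joint torques, N m; "eef_pos": TCP position; "tcp_rot": TCP orientation; "wrist_force": force on the tool from outside, world axes, zero at the start; "ft_torque": the same for the moment, N m; "width": opening from 0.0 (shut) to 1.0 (fully open); "grip_force": force on a finger pad.
Only numpy, scipy, OpenCV 4.12 (cv2) and the standard library are available. Lean on these libraries where they do the work, as an engineer would, in place of code of your own. Each camera call takes 0.05 s, during which the arm holds its last target. There are 200 camera calls.

### The job

The plain steel master block is standing in the bench comparator: press the zero button fully down with the master still in, and do not press it again once the master is out. Then lift the master out and stand it upright in the empty black tray, and stand the tall grooved aluminium spacer in its place between the jaws, square, groove upwards and fully down on the bed. Set the blocks down, do not drop them.

Things in the scene. Friction and masses are not known exactly. Their poses are not given: they have to be found in the camera images.
- comparator: Bench comparator, fixed: white base plate 100 (x) x 180 (y) x 20 mm, from y = -127 to +53 mm; black gauge housing 70 x 70 mm, top at z = 56 mm, on its -y end. Origin on the bench under the middle of the seat, z up. It gauges along its y, between a fixed steel anvil (face at y = +16 mm) and a sprung steel jaw on the -y side. Nothing bounds the seat in x.
- seat (a point): Middle of the bed, 20 mm above the bench: a block stands centred here. The empty gap is 24 mm; the jaw slides back up to 16 mm, so a 32 mm block opens it 8 mm (2 N). Jaw and anvil: 24 mm wide in x, upright from 6 to 22 mm above the bed, then flaring out 14 mm each over the next 20 mm: a block pushed down from above opens the jaw, but must be pushed to the bed, it is pinched.
- zero_top (a point): Middle of the top of the zero button when up, 78 mm above the bench, over the housing at the comparator's x = 0, y = -89 mm. The button is grey, round, 24 mm across, in a round collar 40 mm across whose rim lies 10 mm below this point. The point moves down with the button.
- zero (a joint): The zero button's travel downwards: 0 = up, 0.006 m = fully down; sprung, about 5 N fully down. Pressed beyond 4 mm it zeroes the comparator.
- master: Master block: plain solid steel, flat top, 40 (x) x 32 (y) x 70 mm high, about 0.7 kg. Origin at the centre of its underside, z up. It starts standing in the comparator, its x and y along the comparator's x and y, its 32 mm thickness between the jaws.
- spacer: Aluminium spacer, 40 (x) x 32 (y) x 70 mm high, about 0.23 kg, a groove 14 mm wide, 12 mm deep across its top along its y. Origin at the centre of its underside, z up. It starts upright on the bench; near it stand a grooved spacer only 36 mm high and a round standoff (not wanted). In the comparator its y lies along the comparator's y, either way round, 32 mm between the jaws.
- tray: Empty shallow black square tray, fixed on the bench, 140 x 140 mm outside, walls 4 mm thick and 16 mm high, floor 4 mm thick. Origin at the centre of its underside, z up. The master goes here.
Mind the look-alikes: they are no part of the job. What is shaped like the comparator but pink is not meant. What is shaped like the master but blue or red is not meant.

How it is judged:
By the outcome, as a careful person would: the job done as asked, in the order asked, and still so for the second after the job is handed in, with the robot touching nothing.
It also fails if it takes over 69 s, if anything falls off the work surface, if the arm or the gripper's body presses on something with over 40 N, if the wrist force passes 120 N, or if a joint passes its speed limit or range.

## Working session

There is one attempt and no reset: what is moved stays moved. The work goes in short steps, Python scripts to look and compute and a tool call to move; the robot and the scene stay as the last step left them, time stands still between calls to the robot, and variables do not carry over. Pictures are saved under pics/ and viewed, at most 10 in all, crops included, and the job is handed in when it is done.

Besides the shell and the picture viewer there is one more tool, called after "Emit:" by a JSON object that holds its "fn" and its "kwargs", one argument or row to a line. apply_moves: Moves the arm, as the interface text tells. Its arguments: {"type":"object","properties":{"deltas":{"type":"array","items":{"type":"array"}}},"required":["deltas"]}

```bash
ls; mkdir -p pics; python3 - <<'E'
from cell import ctrl
import cv2,numpy as np
s=ctrl.state();print(s)
for n in("scene","top"):
    c=ctrl.capture(n);cv2.imwrite(f"pics/{n}0.png",c["img"]);np.savez(f"{n}0.npz",**c)
    print(n,c["fx"],c["fy"],c["cx"],c["cy"],c.keys());print(np.round(c["cam_to_world"],4))
E
```

```text
pics
{'time': 0.0, 'joint_positions': array([-8.93900724e-01,  3.59376050e-01,  1.10817193e-02, -3.70403229e-04,
       -1.22406394e+00, -2.88077762e-01]), 'qvel': array([-1.51543753e-03, -1.57683139e-03,  7.17565382e-05, -4.58686862e-04,
        5.34622869e-04,  6.64078936e-04]), 'joint_efforts': array([ 7.82999359e-04, -5.83324313e+01,  2.93407953e+01,  6.93669364e+00,
       -6.16460995e-03, -2.83689594e-06]), 'eef_pos': array([ 0.25581005, -0.62444856,  0.40377674]), 'tcp_rot': array([-2.08104713e-04, -1.93124677e-01,  9.81173898e-01,  7.72611672e-04]), 'wrist_force': array([-0.48401476,  0.15532326,  0.83233164]), 'ft_torque': array([-0.03834952,  0.03026132, -0.02079016]), 'grip_force': 0.0, 'width': 0.998104951101325}
scene 492.97395590203024 492.97395590203024 278.9973363830897 208.69431643932285 dict_keys(['img', 'depth', 'fx', 'fy', 'cx', 'cy', 'cam_to_world'])
[[ 0.0716 -0.6724  0.7367  1.3193]
 [ 0.9974  0.0526 -0.0489 -0.0086]
 [-0.0059  0.7383  0.6744  0.9002]
 [ 0.      0.      0.      1.    ]]
top 479.28611337694906 479.28611337694906 279.24216193480106 215.4885223256616 dict_keys(['img', 'depth', 'fx', 'fy', 'cx', 'cy', 'cam_to_world'])
[[ 1.4600e-02  9.8150e-01 -1.9090e-01  1.7180e-01]
 [-9.9990e-01  1.4300e-02 -2.9000e-03  2.0000e-02]
 [-1.0000e-04  1.9100e-01  9.8160e-01  1.4718e+00]
 [ 0.0000e+00  0.0000e+00  0.0000e+00  1.0000e+00]]
```

View pics/scene0.png

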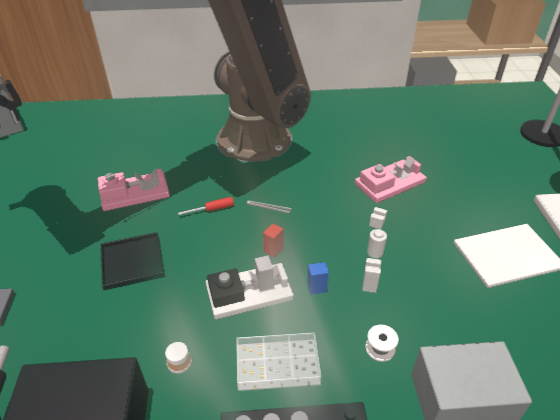

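View pics/top0.png

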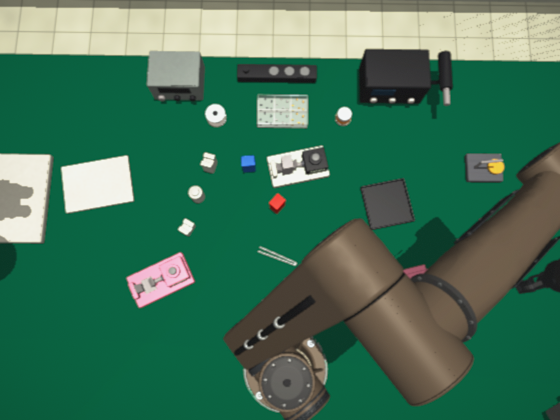

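Scene view: white comparator (248,288) with the steel master (265,272) and the zero button (225,279). The tray is at (132,260). Candidates for the spacer are the tall grooved one (371,275), the short grooved one (378,218) and the round standoff (377,243); tall (371,275) fits. The master could be confused with blue (318,278) or red (273,241), and the comparator with the pink ones (133,188) and (390,178). In the top view, the comparator is at (298,165), the tall spacer at (208,161) and the tray at (387,203).

```bash
cat > h.py <<'E'
import cv2,numpy as np
from cell import ctrl
def cloud(c):
    h,w=c["depth"].shape;u,v=np.meshgrid(np.arange(w),np.arange(h));d=c["depth"]
    p=np.stack([(u-c["cx"])/c["fx"]*d,-(v-c["cy"])/c["fy"]*d,-d],-1)
    T=c["cam_to_world"];return p@T[:3,:3].T+T[:3,3]
def ray(c,px,z):
    px=np.atleast_2d(px).astype(float);T=c["cam_to_world"]
    d=np.stack([(px[:,0]-c["cx"])/c["fx"],-(px[:,1]-c["cy"])/c["fy"],-np.ones(len(px))],-1)@T[:3,:3].T
    return T[:3,3]+d*((z-T[2,3])/d[:,2])[:,None]
def rect(m,c,z):
    "largest contour of mask -> its pixels on plane z -> min-area rectangle in mm"
    cs=cv2.findContours(m.astype(np.uint8),0,cv2.CHAIN_APPROX_NONE)[0];k=max(cs,key=cv2.contourArea)
    w=ray(c,k[:,0,:],z)[:,:2]*1000;return np.round(cv2.minAreaRect(w.astype(np.float32))[0],1),[np.round(a,1) for a in cv2.minAreaRect(w.astype(np.float32))[1:]]
E
python3 - <<'E'
from h import *
for n in("scene","top"):
    c=dict(np.load(f"{n}0.npz"));P=cloud(c);hsv=cv2.cvtColor(c["img"],cv2.COLOR_BGR2HSV).astype(int);Z=P[...,2]*1000
    B={"scene":dict(comp=(200,255,295,315),tray=(95,230,170,290),tall=(360,255,385,295),short=(368,205,390,228)),
       "top":dict(comp=(262,140,335,190),tray=(355,175,418,232),tall=(197,150,220,172),short=(175,216,198,238))}[n]
    def box(b):
        m=np.zeros(Z.shape,bool);x0,y0,x1,y1=B[b];m[y0:y1,x0:x1]=1;return m
    nongreen=(hsv[...,1]<90)
    b=box("comp")
    print(n,"base",rect(b&(Z>8)&(nongreen)|b&(Z>30),c,.02))
    print(" base z-band",rect(b&(abs(Z-20)<7),c,.02))
    print(" housing",rect(b&(abs(Z-56)<6)&(hsv[...,2]<80),c,.056))
    q=b&(Z>63);print(" high pts:",[np.round(np.percentile(Z[q],k),0) for k in(5,50,95)])
    print(" master top",rect(b&(Z>82),c,.09)); print(" button",rect(b&(Z>73)&(Z<82),c,.078))
    for k in("tall","short"):
        q=box(k);zt=np.percentile(Z[q],97);t=q&(Z>zt-8);print(" ",k,zt,rect(t,c,zt/1000),P[t].mean(0)*1000)
    print(" tray",rect(box("tray")&(hsv[...,2]<60)&(hsv[...,1]<120),c,.016))
    x0,y0,x1,y1=B["comp"];x2,y2,_,_=B["tall"]
    cr=c["img"][y0-10:y1+10,x0-10:x1+10] ;t=c["img"][y2-8:y2+48,x2-8:x2+40]
    cr=cv2.resize(cr,None,fx=5,fy=5,interpolation=2)[:300,:560];t=cv2.resize(t,(240,280),interpolation=2)
    o=np.zeros((300,800,3),np.uint8);o[:cr.shape[0],:cr.shape[1]]=cr;o[:280,560:]=t
    cv2.imwrite(f"pics/crop_{n}.png",o)
a=cv2.imread("pics/crop_scene.png");b=cv2.imread("pics/crop_top.png");cv2.imwrite("pics/crop.png",np.vstack([a,b]))
E
```

```text
scene base (array([603.4, -34.8]), [array([141.8, 182.7]), np.float64(13.0)])
 base z-band (array([641.3, -35.9]), [array([198.7,  93.1]), np.float64(84.7)])
 housing (array([633.5, -94.8]), [array([72.3, 42.3]), np.float64(12.7)])
 high pts: [np.float64(65.0), np.float64(80.0), np.float64(94.0)]
 master top (array([610.6,   3. ]), [array([49.5, 33.3]), np.float64(13.3)])
 button (array([627.5, -84.6]), [array([25.7, 21.5]), np.float64(0.3)])
  tall 72.54523264611873 (array([631.2, 239.5]), [array([30.5, 19.8]), np.float64(77.4)]) [620.05773061 242.28466261  74.83217233]
  short 39.731933885684136 (array([430.2, 297.7]), [array([32., 21.]), np.float64(58.2)]) [421.16778989 302.94052822  43.25704819]
 tray (array([ 507.3, -312.7]), [array([149.1, 131.9]), np.float64(12.1)])
top base (array([614.5, -32.1]), [array([104.7, 186.1]), np.float64(13.0)])
 base z-band (array([613.7, -32.5]), [array([102. , 179.1]), np.float64(12.6)])
 housing (array([623.8, -82.6]), [array([65.2, 68.3]), np.float64(11.8)])
 high pts: [np.float64(64.0), np.float64(83.0), np.float64(1128.0)]
 master top (array([605.4,   3.3]), [array([42.2, 32. ]), np.float64(12.6)])
 button (array([625.2, -80.3]), [array([19. , 27.3]), np.float64(0.8)])
  tall 73.51188490400716 (array([626.4, 240.9]), [array([32.1, 13. ]), np.float64(76.3)]) [595.26723065 235.18031763 131.38862447]
  short 39.45710421563374 (array([400.2, 312.4]), [array([30.5, 13.5]), np.float64(64.4)]) [411.8286546  306.82715849  36.83143538]
 tray (array([ 542.4, -300. ]), [array([ 45.6, 139.1]), np.float64(13.2)])
```

View pics/crop.png

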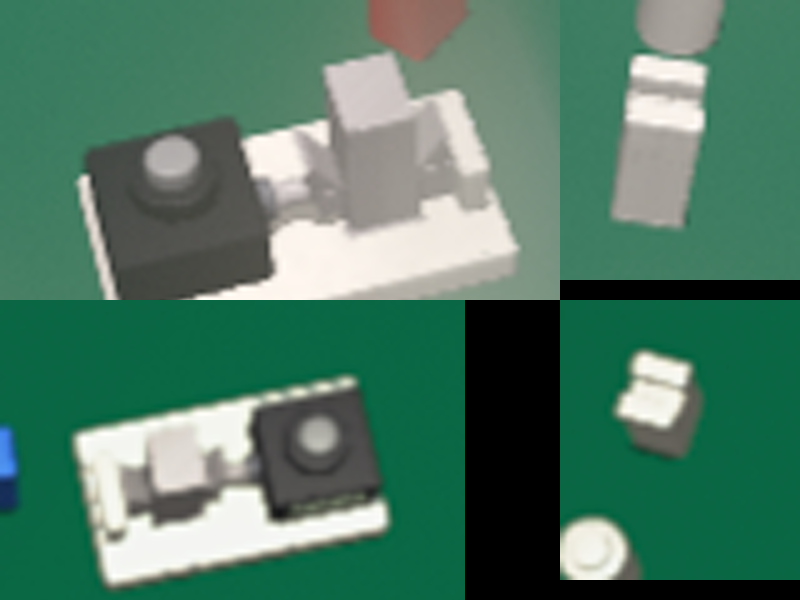

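Top crop confirms: steel-grey master between the jaws (178,465 in the crop), button (318,437), and the tall spacer with its groove (655,390). Comparator yaw is about 12.7° and the seat about (605.5, 3.5) mm, so the button is near (625, -83). I'll set out with the tool turned to the comparator axes and the fingers shut.

Emit:
{"fn": "apply_moves", "kwargs": {
  "deltas": [
    [0,[0,0,0],[0,0,-0.14]],
    [0,[0,0,0],[0,0,-0.14]],
    [0,[0,0,0],[0,0,-0.14]],
    [0,[0,0,0],[0,0,-0.14]],
    [0,[0,0,0],[0,0,-0.14]],
    [0,[0,0,0],[0,0,-0.14]],
    [0,[0,0,0],[0,0,-0.14]],
    [0,[0,0,0],[0,0,-0.14]],
    [0,[0,0,0],[0,0,-0.14]],
    [0,[0,0,0],[0,0,-0.14]]
  ]
}}

```text
time: 1.1
eef_pos: [0.2558, -0.6245, 0.4041]
tcp_rot: [-0.0, 0.782, -0.624, -0.0]
wrist_force: [0.4, -0.7, -0.5]
width: 0.001
grip_force: 0.0
```

Emit:
{"fn": "apply_moves", "kwargs": {
  "deltas": [
    [0,[-2.5,-2.7,0],[0,0,0]],
    [0,[-2.5,-2.7,0],[0,0,0]],
    [0,[-2.5,-2.7,0],[0,0,0]],
    [0,[-2.5,-2.7,0],[0,0,0]],
    [0,[-2.5,-2.7,0],[0,0,0]],
    [0,[-2.5,-2.7,0],[0,0,0]],
    [0,[-2.5,-2.7,0],[0,0,0]],
    [0,[-2.5,-2.7,0],[0,0,0]],
    [0,[-2.5,-2.7,0],[0,0,0]],
    [0,[-2.5,-2.7,0],[0,0,0]],
    [0,[-2.5,-2.7,0],[0,0,0]],
    [0,[-2.5,-2.7,0],[0,0,0]]
  ]
}}

```text
time: 2.3
eef_pos: [0.5078, -0.2602, 0.4045]
tcp_rot: [0.0, 0.78, -0.626, -0.0]
wrist_force: [0.5, 0.4, 0.4]
width: -0.001
grip_force: 0.0
```

Emit:
{"fn": "apply_moves", "kwargs": {
  "deltas": [
    [0,[-2.5,-2.7,1],[0,0,0]],
    [0,[-2.5,-2.7,1],[0,0,0]],
    [0,[-2.5,-2.7,2],[0,0,0]],
    [0,[-2.5,-2.7,2],[0,0,0]],
    [0,[-2.5,-2.0,2],[0,0,0]],
    [0,[-2.0,0,2],[0,0,0]],
    [0,[0,0,0],[0,0,0]],
    [0,[0,0,0],[0,0,0]]
  ]
}}

```text
time: 3.1
eef_pos: [0.6009, -0.0921, 0.3042]
tcp_rot: [0.001, 0.78, -0.625, -0.0]
wrist_force: [0.6, -0.6, 0.0]
width: 0.001
grip_force: 0.0
```

```bash
cat >> h.py <<'E'
from scipy.spatial.transform import Rotation as Ro
def go(xyz,xdeg):
    "tool delta (cm) and turn to put TCP at xyz mm, pointing down, tool y along heading xdeg or its reverse"
    s=ctrl.state();q=s["tcp_rot"];R=Ro.from_quat([q[1],q[2],q[3],q[0]])
    best=None
    for a in(xdeg,xdeg+180):
        y=np.array([np.cos(np.radians(a)),np.sin(np.radians(a)),0]);z=np.array([0,0,-1.])
        r=(R.inv()*Ro.from_matrix(np.stack([np.cross(y,z),y,z],1))).as_rotvec()
        if best is None or np.linalg.norm(r)<np.linalg.norm(best):best=r
    print("pos",np.round(s["eef_pos"]*1000,1),"shift cm",np.round(R.inv().apply(np.array(xyz)/1000-s["eef_pos"])*100,2),"turn",np.round(best,3),"F",np.round(s["wrist_force"],1),"w",round(s["width"]*85.4,1),"t",round(s["time"],2))
E
python3 - <<'E'
from h import *
go([625,-83.4,258],12.7)
for n in("scene","top"):
    c=ctrl.capture(n);cv2.imwrite(f"pics/{n}1.png",c["img"]);P=cloud(c)*1000;Z=P[...,2];hsv=cv2.cvtColor(c["img"],cv2.COLOR_BGR2HSV).astype(int)
    B={"scene":dict(tray=(92,225,175,295),tall=(358,255,385,297),stand=(366,230,388,258),red=(262,222,286,262),blue=(306,260,330,297)),
       "top":dict(tray=(355,172,420,234),tall=(197,150,220,174),stand=(186,182,207,204),red=(267,192,288,214),blue=(238,150,260,174))}[n]
    for k,(x0,y0,x1,y1) in B.items():
        m=np.zeros(Z.shape,bool);m[y0:y1,x0:x1]=1
        if k=="tray":print(n,k,rect(m&(hsv[...,2]<75)&(hsv[...,1]<150),c,.014 if n=="top" else .014));continue
        zt=np.percentile(Z[m&(Z<100)],90);t=m&(Z>zt-7)&(Z<100)
        if k=="tall":
            t=m&(abs(Z-70)<9); t=cv2.morphologyEx(t.astype(np.uint8),cv2.MORPH_CLOSE,np.ones((9,9)))>0;zt=70
        print(n,k,round(zt),rect(t,c,zt/1000),t.sum())
E
```

```text
pos [600.9 -92.1 304.2] shift cm [-0.32 -2.55  4.62] turn [ 0.002 -0.    -0.002] F [ 0.6 -0.6  0. ] w 0.1 t 3.1
scene tray (array([ 504. , -310.3]), [array([150.8, 139.5]), np.float64(12.4)])
scene tall 70 (array([617. , 243.3]), [array([32.3, 48.9]), np.float64(74.1)]) 244
scene stand 68 (array([521.4, 276.5]), [array([38.3, 36.3]), np.float64(85.6)]) 151
scene red 72 (array([492.3,  29.6]), [array([33.5, 44.7]), np.float64(50.4)]) 234
scene blue 72 (array([617.6, 121.4]), [array([38.7, 40.4]), np.float64(6.2)]) 234
top tray (array([ 498.1, -309.7]), [array([141.7, 141.8]), np.float64(12.4)])
top tall 70 (array([613.5, 244.3]), [array([34.1, 41.9]), np.float64(74.7)]) 139
top stand 66 (array([514.5, 278.4]), [array([35.2, 36.1]), np.float64(47.5)]) 109Traceback (most recent call last):
  File "<stdin>", line 10, in <module>
    return _quantile_unchecked(
        a, q, axis, out, overwrite_input, method, keepdims, weights)
    return _ureduce(a,
                    func=_quantile_ureduce_func,
    ...<5 lines>...
                    overwrite_input=overwrite_input,
                    method=method)
    r = func(a, **kwargs)
    result = _quantile(arr,
                       quantiles=q,
    ...<2 lines>...
                       out=out,
                       weights=wgt)
    slices_having_nans = np.isnan(arr[-1, ...])
                                  ~~~^^^^^^^^^
IndexError: index -1 is out of bounds for axis 0 with size 0
```

Emit:
{"fn": "apply_moves", "kwargs": {
  "deltas": [
    [0,[-0.3,-1.3,0],[0,0,0]],
    [0,[0,-1.25,1],[0,0,0]],
    [0,[0,0,1.5],[0,0,0]],
    [0,[0,0,1.5],[0,0,0]],
    [0,[0,0,0.6],[0,0,0]],
    [0,[0,0,0],[0,0,0]],
    [0,[0,0,0],[0,0,0]]
  ]
}}

```text
time: 3.9
eef_pos: [0.6257, -0.0841, 0.259]
tcp_rot: [-0.0, 0.78, -0.626, 0.0]
wrist_force: [0.4, -0.2, 0.6]
width: 0.0
grip_force: 0.0
```

```bash
python3 - <<'E'
from h import *
go([625,-83.4,251],12.7)
c=ctrl.capture("scene");cv2.imwrite("pics/s2.png",cv2.resize(c["img"][190:320,170:330],None,fx=4,fy=4,interpolation=2))
E
```

```text
pos [625.7 -84.1 259. ] shift cm [-0.08  0.05  0.8 ] turn [-0.    -0.    -0.004] F [ 0.4 -0.2  0.6] w 0.0 t 3.9
```

View pics/s2.png

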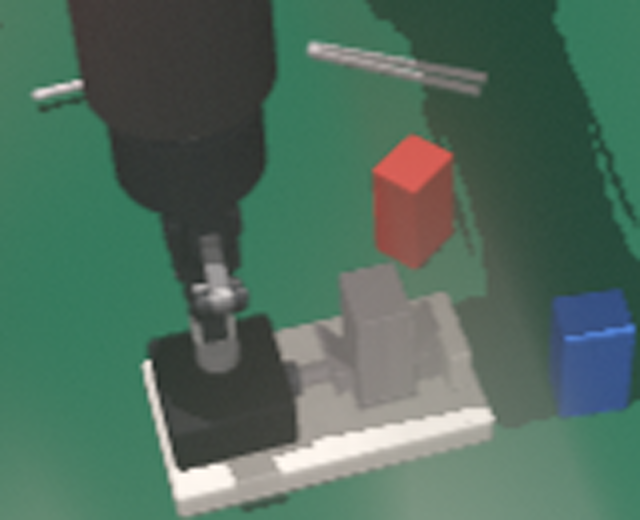

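The shut fingers stand just above the button, at about (215,340) in the crop, and the master is still in place. Pressing now.

Emit:
{"fn": "apply_moves", "kwargs": {
  "deltas": [
    [0,[0,0,0.4],[0,0,0]],
    [0,[0,0,0.3],[0,0,0]],
    [0,[0,0,0.2],[0,0,0]],
    [0,[0,0,0.2],[0,0,0]],
    [0,[0,0,0.1],[0,0,0]],
    [0,[0,0,0.1],[0,0,0]],
    [0,[0,0,0.1],[0,0,0]],
    [0,[0,0,0],[0,0,0]],
    [0,[0,0,0],[0,0,0]]
  ]
}}

```text
time: 4.85
eef_pos: [0.6253, -0.0839, 0.2455]
tcp_rot: [-0.0, 0.78, -0.626, 0.0]
wrist_force: [-2.7, 0.5, 7.1]
width: 0.0
grip_force: 4.0
```

Emit:
{"fn": "apply_moves", "kwargs": {
  "deltas": [
    [0,[0,0,0.1],[0,0,0]],
    [0,[0,0,0],[0,0,0]],
    [0,[0,0,0],[0,0,0]]
  ]
}}

```text
time: 5.15
eef_pos: [0.6252, -0.0839, 0.2454]
tcp_rot: [-0.0, 0.78, -0.626, 0.001]
wrist_force: [-5.5, 2.2, 14.6]
width: 0.004
grip_force: 7.2
```

Emit:
{"fn": "apply_moves", "kwargs": {
  "deltas": [
    [0,[0,0,-0.5],[0,0,0]],
    [0,[0,0,-1.5],[0,0,0]],
    [0,[0,0,-3],[0,0,0]],
    [6.5,[0,0,-3],[0,0,0]],
    [6.5,[-3,0,0],[0,0,0]],
    [6.5,[-3,0,0],[0,0,0]],
    [6.5,[-2.95,0,0],[0,0,0]],
    [6.5,[0,0,0],[0,0,0]],
    [6.5,[0,0,0],[0,0,0]],
    [6.5,[0,0,0],[0,0,0]]
  ]
}}

```text
time: 6.15
eef_pos: [0.6058, 0.003, 0.3234]
tcp_rot: [0.0, 0.78, -0.626, -0.0]
wrist_force: [0.4, 0.2, -0.3]
width: 0.764
grip_force: 0.0
```

```bash
python3 - <<'E'
from h import *
go([605.5,3.5,220],12.7)
c=ctrl.capture("scene");P=cloud(c)*1000;Z=P[...,2]
# master top seen from scene
m=np.zeros(Z.shape,bool);m[250:290,252:280]=1
t=m&(abs(Z-90)<5);print(t.sum(),rect(t,c,.09))
cv2.imwrite("pics/s3.png",cv2.resize(c["img"][190:320,170:330],None,fx=4,fy=4,interpolation=2))
E
```

```text
pos [605.8   3.  323.4] shift cm [-0.05  0.02 10.34] turn [ 0.    -0.    -0.004] F [ 0.4  0.2 -0.3] w 65.2 t 6.15
231 (array([607.9,   2.6]), [array([44.2, 32.9]), np.float64(13.2)])
```

View pics/s3.png

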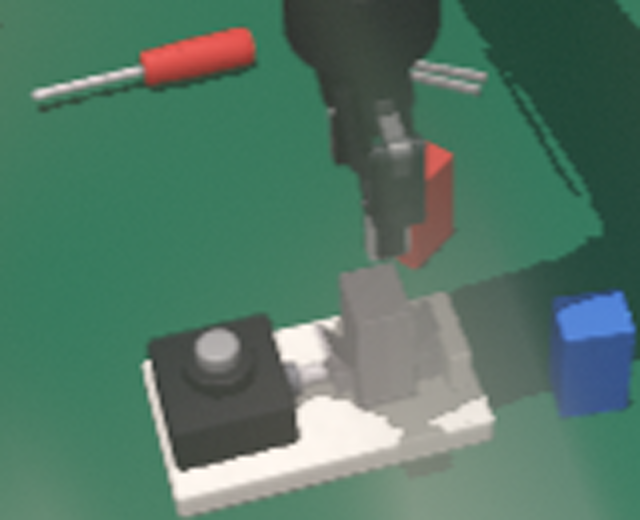

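The button is up and free, and the open gripper is centred above the master (375,270 in the crop). Descending to grip across its x.

Emit:
{"fn": "apply_moves", "kwargs": {
  "deltas": [
    [6.5,[0,0,3],[0,0,0]],
    [6.5,[0,0,3],[0,0,0]],
    [6.5,[0,0,2.5],[0,0,0]],
    [6.5,[0,0,1.8],[0,0,0]],
    [6.5,[0,0,0.5],[0,0,0]],
    [6.5,[0,0,0],[0,0,0]],
    [3,[0,0,0],[0,0,0]],
    [3,[0,0,0],[0,0,0]],
    [3,[0,0,0],[0,0,0]],
    [3,[0,0,0],[0,0,0]],
    [3,[0,0,0],[0,0,0]]
  ]
}}

```text
time: 7.3
eef_pos: [0.6065, 0.0035, 0.2172]
tcp_rot: [-0.001, 0.78, -0.626, 0.001]
wrist_force: [2.1, -1.8, 6.8]
width: 0.464
grip_force: 61.3
```

Emit:
{"fn": "apply_moves", "kwargs": {
  "deltas": [
    [3,[0,0,-0.5],[0,0,0]],
    [3,[0,0,-1],[0,0,0]],
    [3,[0,0,-1.5],[0,0,0]],
    [3,[0,0,-2],[0,0,0]],
    [3,[0,0,-2],[0,0,0]],
    [3,[0,0,-2],[0,0,0]],
    [3,[0,0,-2],[0,0,0]],
    [3,[0,0,-1],[0,0,0]],
    [3,[0,0,0],[0,0,0]]
  ]
}}

```text
time: 8.2
eef_pos: [0.6057, 0.0036, 0.337]
tcp_rot: [-0.001, 0.78, -0.626, 0.0]
wrist_force: [0.6, -1.0, -8.6]
width: 0.462
grip_force: 62.5
```

```bash
python3 - <<'E'
from h import *
go([500,-310,212],12.5)
E
```

```text
pos [605.7   3.6 337. ] shift cm [28.34 17.13 12.45] turn [-0.002  0.001 -0.   ] F [ 0.6 -1.  -8.6] w 39.4 t 8.2
```

Emit:
{"fn": "apply_moves", "kwargs": {
  "deltas": [
    [3,[1.3,0.8,0],[0,0,0]],
    [3,[2.6,1.6,0],[0,0,0]],
    [3,[2.6,1.6,0],[0,0,0]],
    [3,[2.6,1.6,0],[0,0,0]],
    [3,[2.6,1.6,0],[0,0,0]],
    [3,[2.6,1.6,0],[0,0,0]],
    [3,[2.6,1.6,0],[0,0,0]],
    [3,[2.6,1.6,0],[0,0,0]],
    [3,[2.6,1.6,0],[0,0,0]],
    [3,[2.6,1.5,0],[0,0,0]],
    [3,[2.6,1.0,0],[0,0,0]],
    [3,[1.0,0,0],[0,0,0]]
  ]
}}

```text
time: 9.4
eef_pos: [0.508, -0.3098, 0.334]
tcp_rot: [0.001, 0.779, -0.627, -0.002]
wrist_force: [-0.5, 0.7, -8.0]
width: 0.46
grip_force: 62.4
```

Emit:
{"fn": "apply_moves", "kwargs": {
  "deltas": [
    [3,[0,0,2],[0,0,0]],
    [3,[0,0,3],[0,0,0]],
    [3,[0,0,3],[0,0,0]],
    [3,[0,0,2.5],[0,0,0]],
    [3,[0,0,1.5],[0,0,0]],
    [3,[0,0,0.5],[0,0,0]],
    [3,[0,0,0],[0,0,0]],
    [3,[0,0,0],[0,0,0]]
  ]
}}

```text
time: 10.2
eef_pos: [0.5102, -0.3078, 0.2113]
tcp_rot: [-0.0, 0.78, -0.626, 0.0]
wrist_force: [-0.4, 0.8, -7.1]
width: 0.461
grip_force: 62.1
```

```bash
python3 - <<'E'
from h import *
go([500,-310,201],12.5)
E
```

```text
pos [ 510.2 -307.8  211.3] shift cm [-0.    1.04  1.03] turn [-0.001 -0.     0.   ] F [-0.4  0.8 -7.1] w 39.4 t 10.2
```

Emit:
{"fn": "apply_moves", "kwargs": {
  "deltas": [
    [3,[0,0.5,0],[0,0,0]],
    [3,[0,0.5,0.3],[0,0,0]],
    [3,[0,0,0.3],[0,0,0]],
    [3,[0,0,0.2],[0,0,0]],
    [3,[0,0,0.1],[0,0,0]],
    [3,[0,0,0],[0,0,0]],
    [3,[0,0,0],[0,0,0]]
  ]
}}

```text
time: 10.9
eef_pos: [0.5002, -0.3098, 0.2017]
tcp_rot: [0.0, 0.78, -0.626, 0.0]
wrist_force: [0.5, -0.4, -8.2]
width: 0.461
grip_force: 62.2
```

Emit:
{"fn": "apply_moves", "kwargs": {
  "deltas": [
    [3,[0,0,0.05],[0,0,0]],
    [3,[0,0,0.05],[0,0,0]],
    [3,[0,0,0],[0,0,0]]
  ]
}}

```text
time: 11.2
eef_pos: [0.5002, -0.3098, 0.2012]
tcp_rot: [-0.0, 0.78, -0.626, 0.0]
wrist_force: [-2.2, 1.2, -2.4]
width: 0.46
grip_force: 63.0
```

Emit:
{"fn": "apply_moves", "kwargs": {
  "deltas": [
    [3,[0,0,0.05],[0,0,0]],
    [3,[0,0,0],[0,0,0]],
    [4.8,[0,0,0],[0,0,0]],
    [6.5,[0,0,0],[0,0,0]],
    [6.5,[0,0,0],[0,0,0]],
    [6.5,[0,0,0],[0,0,0]],
    [6.5,[0,0,-1],[0,0,0]],
    [6.5,[0,0,-2],[0,0,0]],
    [6.5,[0,0,-3],[0,0,0]],
    [6.5,[0,0,-4],[0,0,0]],
    [6.5,[0,0,-3],[0,0,0]]
  ]
}}

```text
time: 12.3
eef_pos: [0.5002, -0.31, 0.3333]
tcp_rot: [-0.0, 0.78, -0.626, 0.001]
wrist_force: [1.7, -0.8, -0.5]
width: 0.766
grip_force: 0.0
```

```bash
python3 - <<'E'
from h import *
go([614.5,244,330],-14.5)
c=ctrl.capture("scene");P=cloud(c)*1000;Z=P[...,2]
m=np.zeros(Z.shape,bool);m[220:290,90:180]=1
t=m&(abs(Z-74)<5);print("master",t.sum(),rect(t,c,.074))
c=ctrl.capture("top");P=cloud(c)*1000;Z=P[...,2];m=np.zeros(Z.shape,bool);m[150:174,197:220]=1
t=cv2.morphologyEx((m&(abs(Z-70)<9)).astype(np.uint8),cv2.MORPH_CLOSE,np.ones((9,9)));print("spacer",rect(t,c,.07))
m=np.zeros(Z.shape,bool);m[135:195,260:340]=1
print("comp",rect(m&(abs(Z-20)<7),c,.02))
E
```

```text
pos [ 500.2 -310.   333.3] shift cm [-51.61 -23.16   0.3 ] turn [-0.002 -0.001  0.471] F [ 1.7 -0.8 -0.5] w 65.4 t 12.3
master 198 (array([ 502.4, -309.5]), [array([47.3, 32.4]), np.float64(13.6)])
spacer (array([613.6, 245.2]), [array([33., 42.]), np.float64(76.2)])
comp (array([613.5, -32.1]), [array([101.8, 178.7]), np.float64(13.0)])
```

The master stands in the tray with its top at 74 mm. Next, the spacer.

Emit:
{"fn": "apply_moves", "kwargs": {
  "deltas": [
    [6.5,[-1.6,-0.7,0],[0,0,0]],
    [6.5,[-3.3,-1.5,0],[0,0,0]],
    [6.5,[-3.3,-1.5,0],[0,0,0]],
    [6.5,[-3.3,-1.5,0],[0,0,0]],
    [6.5,[-3.3,-1.5,0],[0,0,0]],
    [6.5,[-3.3,-1.5,0],[0,0,0]],
    [6.5,[-3.3,-1.5,0],[0,0,0]],
    [6.5,[-3.3,-1.5,0],[0,0,0]],
    [6.5,[-3.3,-1.5,0],[0,0,0]],
    [6.5,[-3.3,-1.5,0],[0,0,0]],
    [6.5,[-3.3,-1.5,0],[0,0,0]],
    [6.5,[-3.3,-1.5,0],[0,0,0]]
  ]
}}

```text
time: 13.6
eef_pos: [0.586, 0.0989, 0.3304]
tcp_rot: [-0.0, 0.78, -0.626, 0.0]
wrist_force: [1.1, -0.3, -0.8]
width: 0.763
grip_force: 0.0
```

Emit:
{"fn": "apply_moves", "kwargs": {
  "deltas": [
    [6.5,[-3.3,-1.5,0],[0,0,0]],
    [6.5,[-3.3,-1.5,0],[0,0,0]],
    [6.5,[-3.3,-1.5,0],[0,0,0]],
    [6.5,[-3.3,-1.5,0],[0,0,0]],
    [6.5,[0,0,0],[0,0,0.12]],
    [6.5,[0,0,0],[0,0,0.12]],
    [6.5,[0,0,0],[0,0,0.12]],
    [6.5,[0,0,0],[0,0,0.105]],
    [6.5,[0,0,0],[0,0,0]],
    [6.5,[0,0,0],[0,0,0]]
  ]
}}

```text
time: 14.6
eef_pos: [0.616, 0.2392, 0.3302]
tcp_rot: [-0.0, -0.616, 0.788, 0.0]
wrist_force: [-1.3, -0.9, 0.5]
width: 0.761
grip_force: 0.0
```

```bash
python3 - <<'E'
from h import *
go([614,244.7,195],-14)
c=ctrl.capture("scene");P=cloud(c)*1000;Z=P[...,2];m=np.zeros(Z.shape,bool);m[255:297,358:385]=1
t=cv2.morphologyEx((m&(abs(Z-70)<9)).astype(np.uint8),cv2.MORPH_CLOSE,np.ones((9,9)));print("spacer",rect(t,c,.07))
E
```

```text
pos [616.  239.2 330.2] shift cm [-0.49  0.33 13.52] turn [ 0. -0.  0.] F [-1.3 -0.9  0.5] w 65.0 t 14.6
spacer (array([617.6, 243.1]), [array([32.3, 50.2]), np.float64(74.1)])
```

Emit:
{"fn": "apply_moves", "kwargs": {
  "deltas": [
    [6.5,[-0.5,0.3,1.5],[0,0,0]],
    [6.5,[0,0,3],[0,0,0]],
    [6.5,[0,0,3],[0,0,0]],
    [6.5,[0,0,3],[0,0,0]],
    [6.5,[0,0,2],[0,0,0]],
    [6.5,[0,0,1],[0,0,0]],
    [6.5,[0,0,0],[0,0,0]],
    [3,[0,0,0],[0,0,0]],
    [3,[0,0,0],[0,0,0]],
    [3,[0,0,0],[0,0,0]],
    [3,[0,0,0],[0,0,0]]
  ]
}}

```text
time: 15.75
eef_pos: [0.6148, 0.2452, 0.1967]
tcp_rot: [0.001, -0.615, 0.789, -0.0]
wrist_force: [-1.1, 0.5, 5.2]
width: 0.459
grip_force: 60.8
```

Emit:
{"fn": "apply_moves", "kwargs": {
  "deltas": [
    [3,[0,0,-0.5],[0,0,0]],
    [3,[0,0,-1],[0,0,0]],
    [3,[0,0,-2],[0,0,0]],
    [3,[0,0,-3],[0,0,0]],
    [3,[0,0,-3],[0,0,0]],
    [3,[0,0,-3],[0,0,0]],
    [3,[0,0,-1],[0,0,0]],
    [3,[0,0,0],[0,0,-0.1]],
    [3,[0,0,0],[0,0,-0.12]],
    [3,[0,0,0],[0,0,-0.12]],
    [3,[0,0,0],[0,0,-0.125]],
    [3,[0,0,0],[0,0,0]]
  ]
}}

```text
time: 16.95
eef_pos: [0.614, 0.2446, 0.3294]
tcp_rot: [0.001, 0.78, -0.625, -0.0]
wrist_force: [-0.0, 0.0, -2.8]
width: 0.461
grip_force: 60.4
```

```bash
python3 - <<'E'
from h import *
go([605.5,3.5,330],12.7)
E
```

```text
pos [614.  244.6 329.4] shift cm [23.35  6.08 -0.04] turn [ 0.001 -0.    -0.002] F [-0.   0.  -2.8] w 39.4 t 16.95
```

Emit:
{"fn": "apply_moves", "kwargs": {
  "deltas": [
    [3,[1.5,0.4,0],[0,0,0]],
    [3,[2.8,0.7,0],[0,0,0]],
    [3,[2.8,0.7,0],[0,0,0]],
    [3,[2.8,0.7,0],[0,0,0]],
    [3,[2.8,0.7,0],[0,0,0]],
    [3,[2.8,0.7,0],[0,0,0]],
    [3,[2.8,0.7,0],[0,0,0]],
    [3,[2.8,0.7,0],[0,0,0]],
    [3,[2.2,0.8,1],[0,0,0]],
    [3,[0,0,1],[0,0,0]],
    [3,[0,0,0],[0,0,0]],
    [3,[0,0,0],[0,0,0]]
  ]
}}

```text
time: 18.15
eef_pos: [0.6052, 0.0043, 0.3101]
tcp_rot: [0.0, 0.779, -0.627, -0.0]
wrist_force: [-0.4, 0.9, -3.2]
width: 0.462
grip_force: 60.5
```

```bash
python3 - <<'E'
from h import *
go([605.5,3.5,290],12.7)
p=ctrl.state()["eef_pos"]*1000;zb=p[2]-196.7
for n in("scene",):
    c=ctrl.capture(n)
    P=cloud(c)*1000;a=np.radians(12.7);d=P[...,:2]-[605.5,3.5]
    lx=d[...,0]*np.cos(a)+d[...,1]*np.sin(a);ly=-d[...,0]*np.sin(a)+d[...,1]*np.cos(a);Z=P[...,2]
    print("tcp local",np.round([(p[0]-605.5)*np.cos(a)+(p[1]-3.5)*np.sin(a),-(p[0]-605.5)*np.sin(a)+(p[1]-3.5)*np.cos(a)],1),"bottom",zb)
    m=(abs(lx)<32)&(abs(ly)<30)&(Z>zb+3)&(Z<zb+25)   # block below the pads, seen from +x side
    print(m.sum(),"ly",np.percentile(ly[m],[1,5,50,95,99]).round(1),"lx",np.percentile(lx[m],[5,50,95]).round(1),"z",np.percentile(Z[m],[1,99]).round())
    # per-slice fit of the +x face edges
    for z in np.arange(zb+3,zb+24,4):
        k=m&(abs(Z-z)<2);print(round(z),k.sum(),(ly[k].min()+ly[k].max())/2 if k.any() else None)
    cv2.imwrite("pics/s4.png",cv2.resize(c["img"][190:320,170:330],None,fx=4,fy=4,interpolation=2))
E
```

```text
pos [605.2   4.3 310.1] shift cm [ 0.08 -0.02  2.01] turn [ 0.001 -0.    -0.005] F [-0.4  0.9 -3.2] w 39.4 t 18.15
tcp local [-0.2  0.8] bottom 113.37381684211897
111 ly [-16.3 -16.   -5.2  14.9  16. ] lx [-10.8  17.4  20.2] z [117. 138.]
116 10 -0.4902922932930265
120 21 -0.11724910508092545
124 28 -0.4848614457550795
128 20 0.0806792017967286
132 19 0.13281897508691998
136 13 -1.6297888022262033
```

View pics/s4.png

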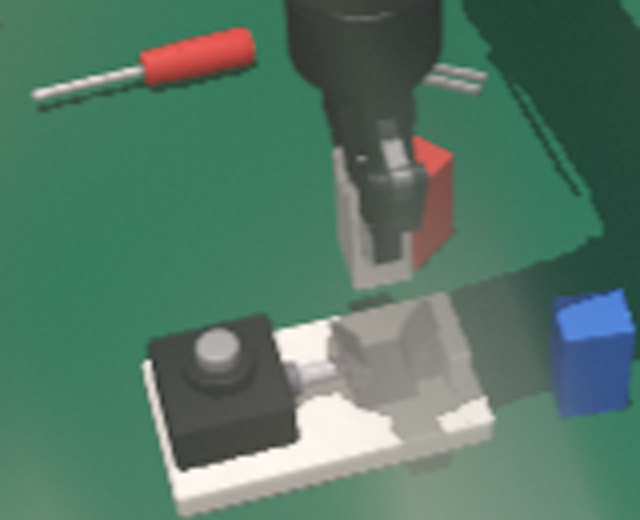

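The spacer hangs square over the open seat (375,260 in the crop; jaws around (390,355)), centred within about 0.5 mm. Lowering, with a slight bias towards the sprung jaw.

Emit:
{"fn": "apply_moves", "kwargs": {
  "deltas": [
    [3,[0.1,0,1],[0,0,0]],
    [3,[0,0,2],[0,0,0]],
    [3,[0,0,1.5],[0,0,0]],
    [3,[0,0,1],[0,0,0]],
    [3,[0,0,0.5],[0,0,0]],
    [3,[0,0,0.5],[0,0,0]],
    [3,[0,0,0.5],[0,0,0]],
    [3,[0,0,0.5],[0,0,0]],
    [3,[0,0,0],[0,0,0]]
  ]
}}

```text
time: 19.1
eef_pos: [0.6059, 0.0032, 0.2356]
tcp_rot: [-0.001, 0.78, -0.626, 0.001]
wrist_force: [1.5, -0.6, -2.7]
width: 0.463
grip_force: 61.0
```

Emit:
{"fn": "apply_moves", "kwargs": {
  "deltas": [
    [3,[0,0,0.4],[0,0,0]],
    [3,[0,0,0.4],[0,0,0]],
    [3,[0,0,0.4],[0,0,0]],
    [3,[0,0,0.3],[0,0,0]],
    [3,[0,0,0.1],[0,0,0]],
    [3,[0,0,0],[0,0,0]],
    [3,[0,0,0],[0,0,0]]
  ]
}}

```text
time: 19.8
eef_pos: [0.6052, 0.003, 0.2187]
tcp_rot: [0.0, 0.78, -0.626, -0.0]
wrist_force: [0.9, -3.8, -6.9]
width: 0.462
grip_force: 60.7
```

Emit:
{"fn": "apply_moves", "kwargs": {
  "deltas": [
    [3,[0,0,0.1],[0,0,0]],
    [3,[0,0,0.1],[0,0,0]],
    [3,[0,0,0.1],[0,0,0]],
    [3,[0,0,0],[0,0,0]]
  ]
}}

```text
time: 20.2
eef_pos: [0.6055, 0.003, 0.2167]
tcp_rot: [-0.0, 0.78, -0.626, 0.0]
wrist_force: [-0.9, -4.6, 3.2]
width: 0.463
grip_force: 61.4
```

Emit:
{"fn": "apply_moves", "kwargs": {
  "deltas": [
    [3,[0,0,0.1],[0,0,0]],
    [3,[0,0,0.1],[0,0,0]],
    [3,[0,0,0],[0,0,0]],
    [3,[0,0,0],[0,0,0]]
  ]
}}

```text
time: 20.6
eef_pos: [0.6054, 0.003, 0.2166]
tcp_rot: [-0.0, 0.78, -0.626, 0.001]
wrist_force: [-7.2, -4.0, 19.4]
width: 0.464
grip_force: 63.4
```

It is bottomed on the bed: force up 16 N with no further travel. Ease off, release, lift and check.

Emit:
{"fn": "apply_moves", "kwargs": {
  "deltas": [
    [3,[0,0,-0.1],[0,0,0]],
    [3,[0,0,0],[0,0,0]],
    [4.8,[0,0,0],[0,0,0]],
    [6.5,[0,0,0],[0,0,0]],
    [6.5,[0,0,0],[0,0,0]],
    [6.5,[0,0,0],[0,0,0]],
    [6.5,[0,0,-1],[0,0,0]],
    [6.5,[0,0,-2],[0,0,0]],
    [6.5,[0,0,-4],[0,0,0]],
    [6.5,[0,0,-4],[0,0,0]],
    [6.5,[0,0,-4],[0,0,0]],
    [6.5,[0,0,-1],[0,0,0]]
  ]
}}

```text
time: 21.8
eef_pos: [0.6063, 0.0032, 0.3814]
tcp_rot: [-0.003, 0.78, -0.626, 0.003]
wrist_force: [0.6, -1.1, -0.4]
width: 0.764
grip_force: 0.0
```

Emit:
{"fn": "apply_moves", "kwargs": {
  "deltas": [
    [6.5,[0,3,0],[0,0,0]],
    [6.5,[2,4,0],[0,0,0]],
    [6.5,[3,4,0],[0,0,0]],
    [6.5,[3,4,0],[0,0,0]],
    [6.5,[4,0,0],[0,0,0]],
    [6.5,[4,0,0],[0,0,0]],
    [6.5,[4,0,0],[0,0,0]],
    [6.5,[3,0,0],[0,0,0]],
    [6.5,[0,0,0],[0,0,0]],
    [6.5,[0,0,0],[0,0,0]]
  ]
}}

```text
time: 22.8
eef_pos: [0.5084, -0.2544, 0.3749]
tcp_rot: [0.0, 0.779, -0.627, -0.0]
wrist_force: [-0.3, 1.3, 0.9]
width: 0.763
grip_force: 0.0
```

```bash
python3 - <<'E'
from h import *
go([500,-200,360],12.7)
im=[]
for n,(x0,y0,x1,y1) in dict(scene=(90,220,310,320),top=(255,130,425,235)).items():
    c=ctrl.capture(n);P=cloud(c)*1000;Z=P[...,2];a=np.radians(12.7);d=P[...,:2]-[605.5,3.5]
    lx=d[...,0]*np.cos(a)+d[...,1]*np.sin(a);ly=-d[...,0]*np.sin(a)+d[...,1]*np.cos(a)
    b=(abs(lx)<40)&(abs(ly)<26)&(Z<120);t=b&(Z>84);print(n,"spacer top",np.median(Z[t]).round(1),t.sum(),[np.percentile(q[t],[2,50,98]).round(1) for q in(lx,ly)],
      rect(cv2.morphologyEx(t.astype(np.uint8),cv2.MORPH_CLOSE,np.ones((9,9))),c,.09))
    d=P[...,:2]-[500,-310];t=(np.hypot(d[...,0],d[...,1])<50)&(Z>64)&(Z<100);print(" master top",np.median(Z[t]).round(1),t.sum())
    r=c["img"][y0:y1,x0:x1];r=cv2.resize(r,None,fx=3.3 if n=="scene" else 2.8,fy=3.3 if n=="scene" else 2.8,interpolation=2);o=np.zeros((300,800,3),np.uint8);r=r[:300,:800];o[:r.shape[0],:r.shape[1]]=r;im.append(o)
cv2.imwrite("pics/end.png",np.vstack(im))
E
```

```text
pos [ 508.4 -254.4  374.9] shift cm [-5.49 -0.35  1.49] turn [ 0.001  0.    -0.006] F [-0.3  1.3  0.9] w 65.2 t 22.8
scene spacer top 90.6 195 [array([-21. ,   5.8,  20. ]), array([-16.6,  -1.6,  14.4])] (array([607.1,   2.7]), [array([47.7, 32.6]), np.float64(11.9)])
 master top 74.6 216
top spacer top 90.3 85 [array([-18.9,   7.6,  18.8]), array([-15.1,   1.3,  14.9])] (array([604.5,   3.2]), [array([40.4, 31.4]), np.float64(12.6)])
 master top 71.8 37
```

View pics/end.png

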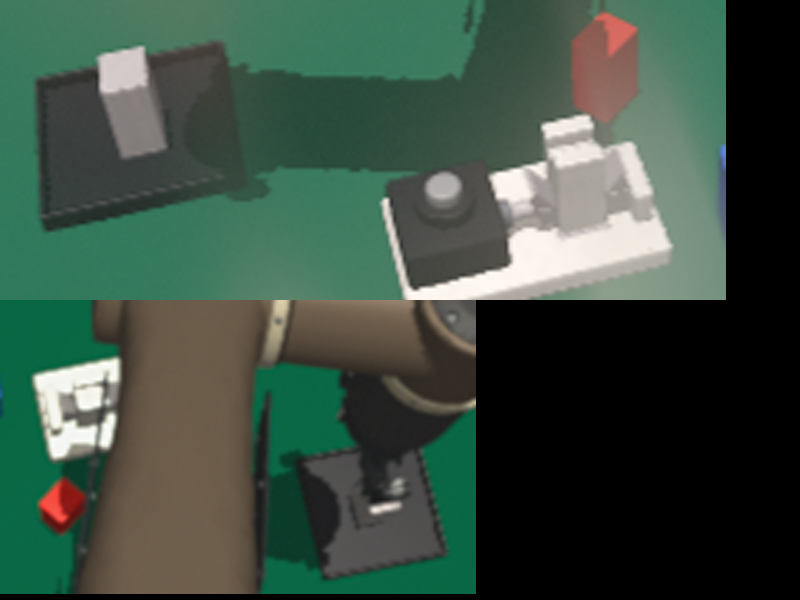

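The spacer stands in the seat at (578,175) with its groove up, its top at 90 mm and square at 12.6°. The master is upright in the tray at (130,105), and the gripper is clear of everything.

```bash
python3 -c "
from cell import ctrl
print(ctrl.close_job())"
```

```text
the job is handed in; nothing more can be done
None
```

I zeroed the comparator with the master in, stood the master upright in the black tray, and seated the tall grooved spacer square, groove up and fully down on the bed. I handed the job in at about 23 s; no verdict came back.

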